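Dump the potato samples from the drop-bottom hopper

ROBOT

A 7-joint arm with a two-finger parallel gripper is mounted at the origin on the work surface. World frame = base frame: x ahead of the robot, y to its left, z up, the work surface at z = 0. Lengths are in m, angles in degrees, forces in N, time in s.
With the tool pointing down it reaches from about 0.35 to 0.775 m from the base axis. Payload 3.1 kg.
Tool frame: the origin (TCP) lies on the centre line of the jaws, within the pads' length; the fingertips stand 17 mm ahead of it and the grasp point (between the pads) lies 2 mm behind it (robot.tip_reach is the distance from the TCP to the fingertips, in m); z points along the fingers, y is the line along which they close (so a half turn about z gives the same grasp; the last joint's range is limited). The gripper opens to 85 mm and grips with 20 to 120 N. Pads are 22 mm wide; open, the fingers measure 114 mm over their backs; the gripper's body (76 mm by 85 mm) begins 54 mm behind the grasp point. The pads swing forward as they close: fully open they stand 13 mm farther back than shut.
Start: joints at [63.043, 17.813, 0.802, 86.603, -0.252, 75.585, -1.558], TCP at [0.229, -0.5, 0.248] pointing down, gripper open.
Joint ranges: [-154.91, 154.91], [-16.99, 109.72], [-72.82, 74.43], [7.12, 147.25], [-82.49, 262.49], [11.32, 116.49], [-174.64, 174.64]. Speed limits (degrees/s): [159.86, 159.86, 180, 180, 180, 180, 180].

INTERFACE

Orientations are given as [roll, pitch, yaw] about the fixed x, y, z axes, in that order (R = Rz(yaw) Ry(pitch) Rx(roll)).
In Python, from station import robot, fingers, vision, workorder, recognise gives the robot as it stands. Calls block until the motion is done:
- robot.move_to(position, orientation): joint-space move of the TCP to a pose.
- robot.line_to(position, orientation=None, velocity=0.15, f_stop=None): straight line of the TCP; orientation=None keeps the orientation; velocity is the mean speed in m/s. With f_stop (N) it stops when the force on the tool has changed by that much, and returns True; else False.
- robot.move_j(angles): joint-space move.
- fingers.gripper_to(opening, force=None): opening from 0.0 (shut) to 1.0 (fully open); force is the grip in N (None keeps the last); returns when the fingers have stopped.
- robot.pause(seconds).
- robot.inverse_kinematics(position, orientation): joint angles nearest the present ones, or None.
- vision.grab_frame(name): name is "side" or "top"; returns the picture (420x560x3 uint8, red, green, blue); there is no depth.
- vision.calibration(name): a dict with "mtx" (3x3 intrinsics, pixels), "extrinsics" (4x4, takes a point from world to camera coordinates). Camera axes: x right, y up, looking along -z (the intrinsics and any distortion apply to the point x, -y, -z); pixel columns grow to the right and rows downward; lengths in m; the calibration is good to about 2 mm. A picture is of the moment at which its call begins. calibration takes no time and is no camera call.
A pose or a line that the arm cannot do raises robot.PlanningError and nothing moves.
- workorder.close_job(): hands the job in; it is judged then, once.
Trained networks look in the newest picture that a camera, given by its name, has taken for a name from the list of things; names that differ only in an ending like _2 or _b are one class to them, and where a whole thing is asked for, a point or a joint stands for the part that bears it (a point fixed in the world has none). Each returns a list of dicts, best first, with "p" (0 to 1); they miss things now and then, are a little off and sometimes report something else, mostly with a low value. They report only what shows in the picture. A call takes as long as a camera call. They do not tell look-alikes from the thing itself.
- recognise(label, camera): "rect" ([centre column, centre row, width, height] in pixels, round what is visible of it).
Readings, each from a call of its own:
- robot.current_time_s(): time.
- robot.current_joint_positions(): joint angles.
- robot.current_dq(): joint speeds.
- robot.current_joint_torque(): joint torques, N m.
- robot.current_tool_pos(): TCP position.
- robot.current_eef_rot(): TCP orientation.
- robot.current_contact_force(): force on the tool from outside, world axes, zero at the start.
- robot.current_torque(): the same for the moment, N m.
- robot.current_finger_gap(): opening from 0.0 (shut) to 1.0 (fully open).
- robot.current_gripper_force(): force on a finger pad.
Only numpy, scipy, OpenCV 4.12 (cv2) and the standard library are available. Lean on these libraries where they do the work, as an engineer would, in place of code of your own. Each camera call takes 0.05 s, during which the arm holds its last target. There are 200 camera calls.

TASK

Three potato samples are waiting in the steel drop-bottom hopper. Push the white collecting tray fully home under the hopper by its teal grip, then draw the red latch so that the hopper's floor swings down and drops all three potatoes into the tray. Leave the tray home, the floor hanging open and the potatoes in the tray, and do not shove the bowl, the carrot or the amber jar about.

Things in the scene. Friction and masses are not known exactly. Their poses are not given: they have to be found in the camera images.
- hopper: fixed stand with the steel hopper. Origin on the bench under its centre; x points away from the latch (latch side is -x), y along the tray runners to the end with the tray's grip, z up. Hopper: open box 118 (x) by 132 (y), 170 to 230 above bench. Posts 200 high at x +-105, y +-55; bars along x at y +-72, top 198; runners 12 high, 24 wide at x +-105, y -100 to 270 (mm)
- tray (a joint): slide of the white collecting tray along the hopper's y axis, in m: 0 = fully home, centred under the hopper (a stop), growing as it is drawn out along +y, at most 0.18. Starts drawn out. It stays where it is left; about 2 to 3 N moves it
- tray_in (a point): centre of the tray's inner floor, 10 mm above the bench; axes as the hopper's. The tray is an open box, outside 172 mm (x) by 160 mm (y), walls 4 mm, rim 54 mm above the bench
- tray_grip (a point): on the tray's teal upright grip: its centre line, 78 mm above the bench, 130 mm from the tray's centre along hopper +y. Grip 16 mm thick (hopper x), 30 mm wide (y), from 15 to 95 mm above the bench; joined to the tray by a neck 30 mm wide, top 30 mm above the bench. Pinch it from above across its thickness or push its outer face
- latch (a joint): slide of the red-handled latch bolt along the hopper's -x axis, in m: 0 = shut, bolt under the floor's free edge; the floor is released at about 0.022; 0.035 = fully drawn (a stop). Starts shut, stays where it is left; about 3 to 5 N moves it
- latch_grip (a point): on the latch's red upright handle: its centre line, 252 mm above the bench. Handle 24 mm deep (hopper x), 14 mm wide (hopper y), 157 to 269 mm above the bench, 39 mm above the hopper's rim; shut, its centre is 115 mm in front of the hopper's centre (hopper -x), 44 mm gap to the wall. Pinch or hook it from above, draw straight along hopper -x
- floor (a joint): hinge of the hopper's teal floor flap, in rad: 0 = level and shut, growing as its latch-side edge swings down; 1.3 = fully open (a stop). Hinged along the hopper's far (+x) wall; falls open by its own weight once the latch is drawn, its edge then 67 mm above the bench, clear of the tray's rim
- floor_edge_mid (a point): middle of the flap's free (latch-side) edge, upper face; 170 mm above the bench when shut
- potato_1: small squat round potato with a flat base, 37 mm across and 34 mm high (along its z axis), about 40 g, loose; starts standing on the hopper's floor. Origin at its centre
- potato_2: small squat round potato with a flat base, 37 mm across and 34 mm high (along its z axis), about 40 g, loose; starts standing on the hopper's floor. Origin at its centre
- potato_3: small squat round potato with a flat base, 37 mm across and 34 mm high (along its z axis), about 40 g, loose; starts standing on the hopper's floor. Origin at its centre
- bowl: white bowl with two small tomatoes, 124 mm across, 50 mm high; bystander. Origin under its centre
- carrot: carrot lying on the bench, 137 mm long along its x, 35 mm thick; bystander. Origin under its middle
- reagent_jar: amber jar, 56 mm across, 75 mm high; bystander. Origin under its centre
There are look-alikes about, which are no part of the job. What is shaped like the potato_1 but blue is not meant.

How it is judged:
By the outcome, as a careful person would: the job done as asked, in the order asked, and still so for the second after the job is handed in, with the robot touching nothing.
It also fails if it takes over 42 s, if anything falls off the work surface, if the arm or the gripper's body presses on something with over 40 N, if the wrist force passes 120 N, or if a joint passes its speed limit or range.

## Working session

There is one attempt and no reset: what is moved stays moved. The work goes in short steps, each a Python script; the robot and the scene stay as the last script left them, time stands still between calls to the robot, and variables do not carry over. Pictures are saved under pics/ and viewed, at most 10 in all, crops included, and the job is handed in when it is done.

```bash
mkdir -p pics; ls
python3 - <<'E'
from station import robot, fingers, vision, workorder, recognise
import cv2,numpy as np
for c in("side","top"):
    im=vision.grab_frame(c); cv2.imwrite(f"pics/{c}0.png",im[:,:,::-1])
    k=vision.calibration(c); print(c,k.keys(),np.round(k["mtx"],1).tolist(),np.round(k["extrinsics"],4).tolist(),k.get("dist"))
    for l in["hopper","tray","tray_grip","latch_grip","latch","floor","potato_1","bowl","carrot","reagent_jar"]:
        print(l,[(np.round(d["rect"]).tolist(),round(d["p"],2)) for d in recognise(l,c)][:4])
print(robot.current_time_s(),robot.current_eef_rot())
E
```

```text
pics
side dict_keys(['mtx', 'extrinsics']) [[450.4, 0.0, 275.6], [0.0, 450.4, 210.9], [0.0, 0.0, 1.0]] [[0.5876, 0.8091, 0.0092, -0.312], [-0.6328, 0.4524, 0.6284, 0.2427], [0.5043, -0.375, 0.7778, -1.597], [0.0, 0.0, 0.0, 1.0]] None
hopper [([272.0, 268.0, 156.0, 139.0], 0.68)]
tray [([296.0, 252.0, 70.0, 78.0], 0.6), ([171.0, 257.0, 45.0, 20.0], 0.36)]
tray_grip [([297.0, 252.0, 69.0, 78.0], 0.71), ([259.0, 242.0, 14.0, 10.0], 0.29)]
latch_grip [([217.0, 215.0, 12.0, 34.0], 0.53)]
latch [([217.0, 213.0, 17.0, 35.0], 0.72), ([141.0, 300.0, 49.0, 43.0], 0.21)]
floor [([247.0, 249.0, 45.0, 44.0], 0.87)]
potato_1 [([247.0, 249.0, 17.0, 11.0], 0.76), ([217.0, 214.0, 13.0, 35.0], 0.62), ([209.0, 342.0, 13.0, 15.0], 0.53)]
bowl [([140.0, 299.0, 48.0, 44.0], 0.63)]
carrot [([171.0, 256.0, 43.0, 22.0], 0.77)]
reagent_jar [([374.0, 160.0, 14.0, 23.0], 0.67)]
top dict_keys(['mtx', 'extrinsics']) [[492.3, 0.0, 280.4], [0.0, 492.3, 210.6], [0.0, 0.0, 1.0]] [[-0.0184, -0.9998, -0.0096, 0.0099], [0.9859, -0.0198, 0.1664, -0.5692], [-0.1666, -0.0064, 0.986, -1.5961], [0.0, 0.0, 0.0, 1.0]] None
hopper [([298.0, 197.0, 122.0, 91.0], 0.65)]
tray [([274.0, 201.0, 67.0, 60.0], 0.9)]
tray_grip [([271.0, 205.0, 68.0, 56.0], 0.62)]
latch_grip [([334.0, 224.0, 6.0, 18.0], 0.61), ([341.0, 196.0, 13.0, 11.0], 0.46)]
latch []
floor [([327.0, 190.0, 35.0, 34.0], 0.84)]
potato_1 [([345.0, 197.0, 12.0, 12.0], 0.61), ([329.0, 190.0, 10.0, 15.0], 0.6), ([316.0, 193.0, 12.0, 16.0], 0.58), ([374.0, 179.0, 11.0, 11.0], 0.54)]
bowl [([404.0, 232.0, 39.0, 37.0], 0.74)]
carrot [([362.0, 262.0, 31.0, 42.0], 0.6), ([274.0, 203.0, 70.0, 57.0], 0.32)]
reagent_jar []
1.1 [1.79998888e+02 1.90006861e-03 2.45747670e+01]
```

View pics/side0.png

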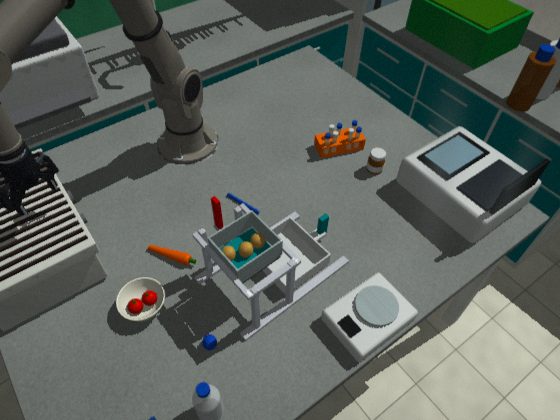

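View pics/top0.png

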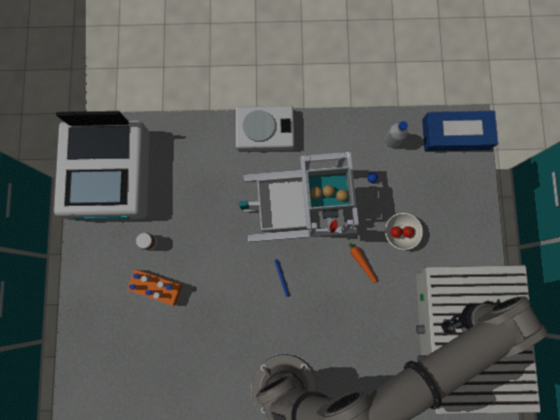

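The pictures show the hopper near (272,250) in side and (329,190) in top, with the tray drawn out to the left in top (teal grip at about (244,205)). The red latch handle is at (217,212) in side and (334,226) in top. The jar is at (376,160) in side, well clear. I'll zoom in for a pose fit.

Run:
```python
import cv2,numpy as np
a=cv2.imread("pics/top0.png")[145:250,230:370]; b=cv2.imread("pics/side0.png")[185:345,190:360]
cv2.imwrite("pics/ztop.png",cv2.resize(a,None,fx=5,fy=5,interpolation=cv2.INTER_CUBIC))
cv2.imwrite("pics/zside.png",cv2.resize(b,None,fx=3.7,fy=3.7,interpolation=cv2.INTER_CUBIC))
```

```text
(no output)
```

View pics/ztop.png

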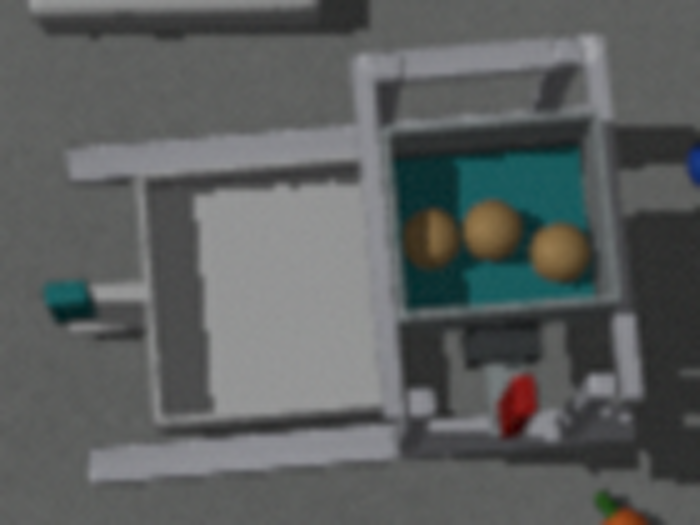

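View pics/zside.png

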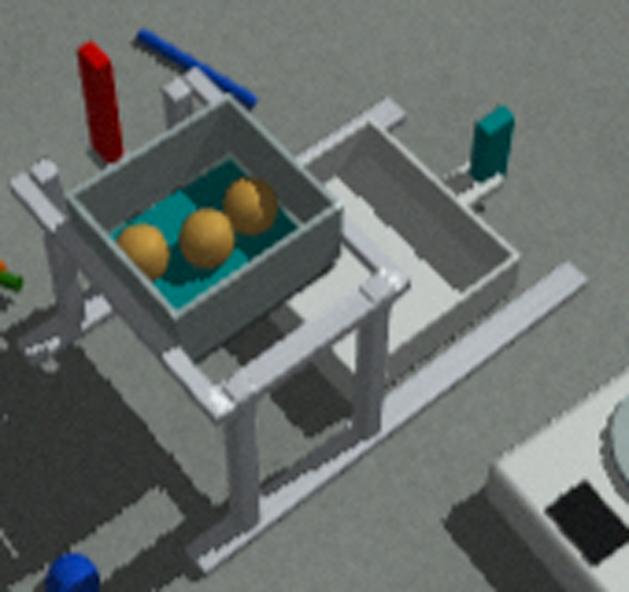

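Both crops show the rim, runner and tray corners clearly. I'll fit the hopper pose and tray slide from those.

```bash
cat > fit.py <<'E'
from station import robot, fingers, vision, workorder, recognise
import numpy as np
from scipy.optimize import least_squares
def proj(c,P):
    k=vision.calibration(c); p=(np.c_[P,np.ones(len(P))]@k["extrinsics"].T)[:,:3]*[1,-1,-1]
    q=p@k["mtx"].T; return q[:,:2]/q[:,2:]
def world(t,L):
    c,s=np.cos(t[2]),np.sin(t[2]); L=np.atleast_2d(L)
    return np.c_[t[0]+c*L[:,0]-s*L[:,1],t[1]+s*L[:,0]+c*L[:,1],L[:,2]]
E
python3 - <<'E'
from fit import *
# x,y,z,tray?,u,v
T=[(59,66,230,0,385,127),(59,-66,230,0,608,108),(-59,66,230,0,398,320),(-59,-66,230,0,620,302),
(117,270,12,0,66,152),(-93,270,12,0,90,455),(-117,270,12,0,92,481),(86,80,54,1,135,178),(-86,80,54,1,157,426)]
S=[(-59,-66,230,0,68,193),(-59,66,230,0,228,97),(59,66,230,0,342,210),(59,-66,230,0,177,320),
(93,270,12,0,570,263),(117,270,12,0,587,280),(-117,270,12,0,390,97),(93,-100,12,0,190,552),
(-86,80,54,1,372,124),(86,80,54,1,519,258),(0,130,95,1,495,117),(-115,0,269,0,93,50)]
T,S=np.array(T,float),np.array(S,float)
def res(t,A,c,f,o):
    L=A[:,:3]/1e3; L=L+np.outer(A[:,3]*t[3],[0,1,0]); return proj(c,world(t,L))-(A[:,4:]/f+o)
F=lambda t:np.r_[res(t,T,"top",5,[230,145]),res(t,S,"side",3.7,[190,185])].ravel()
r=least_squares(F,[.6,-.1,0,.15],loss="soft_l1")
t=r.x; print(t,np.degrees(t[2])); print(np.round(F(t).reshape(-1,2),1).tolist())
np.save("t.npy",t)
print(world(t,[[0,t[3]+.13,.078],[-.115,0,.252],[0,.13,.078],[-.15,0,.252]]))
yaw=np.degrees(t[2])
# small rig check of IK
w=lambda x,y,z:world(t,[x,y,z])[0]
for p in [(0,t[3]+.2,.078),(0,t[3]+.19,.2),(0,.15,.078),(-.115,0,.252),(-.15,0,.252),(-.15,0,.35)]:
    for a in(0,90,-90,180): 
        print(p,a,robot.inverse_kinematics(w(*p),[180,0,yaw+a]) is not None,end=";")
    print()
E
```

```text
[ 0.60930781 -0.14994663  0.06514965  0.14124731] 3.7328002191990133
[[-1.4, -1.4], [-2.2, -1.3], [-0.3, -1.5], [-0.4, -1.6], [-0.5, -2.0], [-0.9, -2.5], [-0.8, -0.7], [-0.2, -2.5], [-0.7, -1.6], [-1.7, 0.7], [-0.4, -1.1], [-0.3, -1.3], [-1.1, -0.1], [-1.4, -1.1], [-0.0, -0.2], [-1.1, -0.4], [-2.4, -1.3], [-1.2, -2.2], [-0.1, -0.4], [-0.6, 0.4], [-0.6, 0.9]]
[[ 0.59164864  0.12072523  0.078     ]
 [ 0.49455178 -0.15743354  0.252     ]
 [ 0.60084435 -0.02022242  0.078     ]
 [ 0.45962604 -0.15971217  0.252     ]]
(0, np.float64(0.34124730883927623), 0.078) 0 True;(0, np.float64(0.34124730883927623), 0.078) 90 True;(0, np.float64(0.34124730883927623), 0.078) -90 True;(0, np.float64(0.34124730883927623), 0.078) 180 True;
(0, np.float64(0.3312473088392762), 0.2) 0 True;(0, np.float64(0.3312473088392762), 0.2) 90 True;(0, np.float64(0.3312473088392762), 0.2) -90 True;(0, np.float64(0.3312473088392762), 0.2) 180 True;
(0, 0.15, 0.078) 0 True;(0, 0.15, 0.078) 90 True;(0, 0.15, 0.078) -90 True;(0, 0.15, 0.078) 180 True;
(-0.115, 0, 0.252) 0 True;(-0.115, 0, 0.252) 90 True;(-0.115, 0, 0.252) -90 True;(-0.115, 0, 0.252) 180 True;
(-0.15, 0, 0.252) 0 True;(-0.15, 0, 0.252) 90 True;(-0.15, 0, 0.252) -90 True;(-0.15, 0, 0.252) 180 True;
(-0.15, 0, 0.35) 0 True;(-0.15, 0, 0.35) 90 True;(-0.15, 0, 0.35) -90 True;(-0.15, 0, 0.35) 180 True;
```

Run:
```python
from fit import *
t=np.load("t.npy"); yaw=np.degrees(t[2]); w=lambda x,y,z:world(t,[x,y,z])[0]
p=robot.current_tool_pos(); robot.line_to([p[0],p[1],.40],velocity=.25)
best=min((90,-90),key=lambda a:abs(robot.inverse_kinematics(w(0,t[3]+.19,.3),[180,0,yaw+a])[6]))
o=[180,0,yaw+best]; print("o",o)
robot.move_to(w(0,t[3]+.195,.36),o)
fingers.gripper_to(0.0,40)
robot.line_to(w(0,t[3]+.195,.070),velocity=.25)
print("at",robot.current_time_s(),robot.current_contact_force())
hit=robot.line_to(w(0,.166,.070),velocity=.1,f_stop=25); p=robot.current_tool_pos()
print(hit,p,robot.current_contact_force())
hit2=robot.line_to(w(0,.140,.070),velocity=.03,f_stop=12); p=robot.current_tool_pos()
c,s=np.cos(t[2]),np.sin(t[2]); d=p[:2]-t[:2]
print(hit2,"local y",-s*d[0]+c*d[1],robot.current_contact_force(),robot.current_time_s())
import cv2
ims=[vision.grab_frame(c) for c in("top","side")]
a=cv2.resize(ims[0][120:260,230:400],(510,420)); b=cv2.resize(ims[1][150:350,170:360],(400,420))
cv2.imwrite("pics/push.png",cv2.resize(np.hstack([a,b]),(800,370))[:,:,::-1])
```

```text
o [180, 0, np.float64(93.732800219199)]
at 6.6667 [ 0.03065279  0.46816063 -0.15241108]
False [0.59900589 0.01553679 0.07015452] [0.14048934 0.0238303  2.45767816]
True local y 0.1582792574396813 [0.29462837 1.28772113 2.40754126] 9.05
```

View pics/push.png

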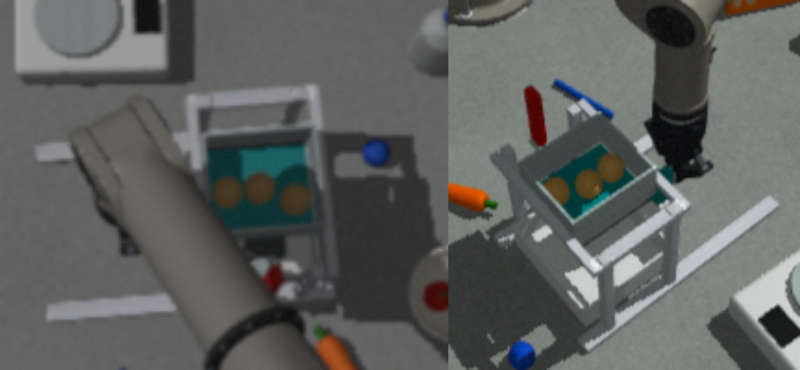

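The tray is under the hopper with the fingers on its grip, and the tip is 158 mm from centre, close to the expected 156 mm. I'll press once more to confirm the stop, then go for the latch.

Run:
```python
from fit import *
import cv2
t=np.load("t.npy"); yaw=np.degrees(t[2]); w=lambda x,y,z:world(t,[x,y,z])[0]
c,s=np.cos(t[2]),np.sin(t[2])
def loc():
    d=robot.current_tool_pos()[:2]-t[:2]; return np.round([c*d[0]+s*d[1],-s*d[0]+c*d[1]],4)
for _ in range(1):
    h=robot.line_to(w(0,.140,.070),velocity=.02,f_stop=18); print(h,loc(),robot.current_contact_force())
robot.line_to(w(0,.20,.070),velocity=.15)
robot.line_to(w(0,.20,.38),velocity=.3)
fingers.gripper_to(.75)
o=[180,0,yaw]
J=[(a,robot.inverse_kinematics(w(-.115,0,.38),[180,0,yaw+a])) for a in(0,180)]
print([(a,np.round(j).tolist()) for a,j in J])
a=min(J,key=lambda q:abs(q[1][6]))[0]
robot.move_to(w(-.115,0,.38),[180,0,yaw+a]); print(robot.current_time_s())
im=np.hstack([cv2.resize(vision.grab_frame(k)[y:y+180,x:x+170],(400,424)) for k,x,y in(("top",230,120),("side",170,150))])
cv2.imwrite("pics/latch.png",im[:,:,::-1])
for k in("top","side"):print(k,[(np.round(d["rect"]).tolist(),round(d["p"],2)) for d in recognise("latch_grip",k)],proj(k,world(t,[[-.115,0,.269],[-.115,0,.2]])).round(1).tolist())
```

```text
True [0.0004 0.1587] [-0.55686823  0.71154493  2.89996075]
[(0, [47.0, 16.0, -42.0, 74.0, 11.0, 93.0, -80.0]), (180, [63.0, 26.0, -73.0, 74.0, 25.0, 97.0, 89.0])]
13.0417
top [] [[334.7, 222.4], [332.4, 225.7]]
side [([218.0, 215.0, 12.0, 38.0], 0.79)] [[214.5, 199.4], [217.2, 217.2]]
```

View pics/latch.png

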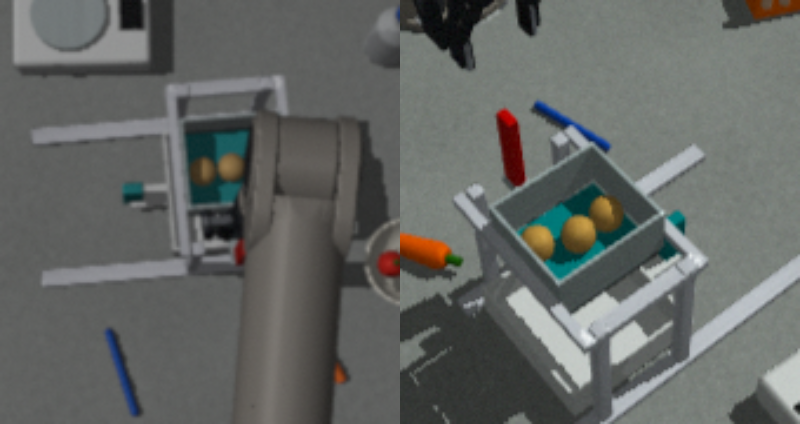

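The tray is home: the grip now sits just beside the post, and both pushes stopped at the same point. The latch handle is at about (215,199) in side, which agrees with the fit, so I'll pinch and draw it.

Run:
```python
from fit import *
import cv2
t=np.load("t.npy"); w=lambda x,y,z:world(t,[x,y,z])[0]
c,s=np.cos(t[2]),np.sin(t[2])
def loc():
    d=robot.current_tool_pos()[:2]-t[:2]; return np.round([c*d[0]+s*d[1],-s*d[0]+c*d[1]],4)
if robot.line_to(w(-.117,0,.254),velocity=.12,f_stop=8): print("hit",robot.current_tool_pos()); raise SystemExit
fingers.gripper_to(0,40); print("gap",robot.current_finger_gap(),robot.current_gripper_force(),loc())
print(robot.line_to(w(-.147,0,.254),velocity=.05,f_stop=30),loc(),robot.current_contact_force())
print(robot.line_to(w(-.156,0,.254),velocity=.02,f_stop=15),loc(),robot.current_contact_force())
fingers.gripper_to(.75); 
robot.line_to(w(-.150,0,.36),velocity=.2)
robot.line_to(w(-.22,0,.38),velocity=.25)
print(robot.current_time_s())
im=np.hstack([cv2.resize(vision.grab_frame(k)[y:y+180,x:x+170],(400,424)) for k,x,y in(("top",230,120),("side",170,150))])
cv2.imwrite("pics/drawn.png",im[:,:,::-1])
for l in("latch_grip","floor","potato_1"):print(l,[(np.round(d["rect"]).tolist(),round(d["p"],2)) for d in recognise(l,"side")])
```

```text
gap 0.15707290015753325 40.542442202568054 [-0.1168  0.001 ]
False [-0.1474  0.001 ] [-0.32157629  5.23662911  4.3024129 ]
True [-0.1519  0.0011] [ 2.27161578 -0.48220516  2.44484347]
17.7917
latch_grip [([212.0, 211.0, 20.0, 44.0], 0.67)]
floor [([258.0, 274.0, 40.0, 37.0], 0.61)]
potato_1 [([210.0, 341.0, 16.0, 18.0], 0.48)]
```

View pics/drawn.png

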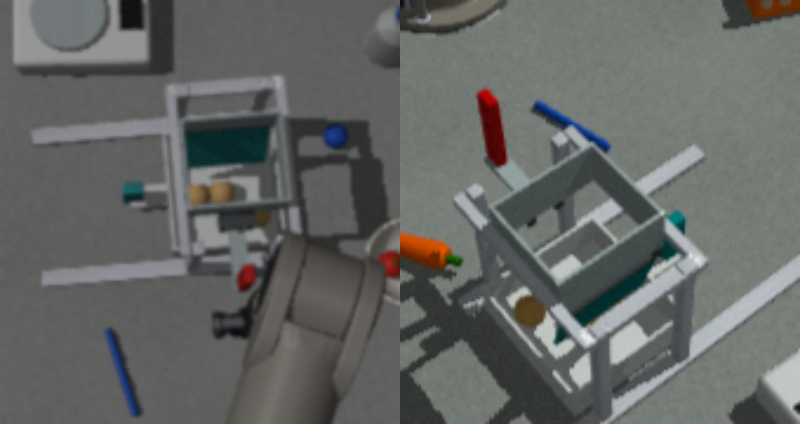

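The floor hangs open in both views. All three potatoes are in the tray, at (200,193), (222,190) and (261,215) in the top view, the tray grip hasn't moved, and the gripper is clear.

```bash
python3 -c "
from station import workorder
print(workorder.close_job())"
```

```text
the job is handed in; nothing more can be done
None
```

The job is handed in at about 18 s of robot time: the tray was pushed home, the latch drawn, the floor hangs open, all three potatoes are in the tray, and the arm came nowhere near the bowl, carrot or jar.

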